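# Close the fixture cover, release the safety catch and hold the contact lever

## Task

On the bench contact fixture, first press the open yellow cover down over the module until its spring detent keeps it shut by itself. Then flip the red safety catch over, away from the lever, and pull the black-knobbed lever it guarded all the way back toward the robot's side to its stop, and finish while still holding the lever there with the gripper. Leave the loose things lying round the fixture where they are.

Things in the scene. Friction and masses are not known exactly. Their poses are not given: they have to be found in the camera images.
- fixture: Contact fixture, fixed on the bench: light grey plate 150 x 260 x 12 mm. Origin under the plate's centre; x away from the robot's side, y left, z up (frame F, used below in mm); turned up to 0.25 rad. From the robot: a white relay module in a nest at the left under the yellow cover, the lever right of the middle, the red catch at the right edge.
- cover (a joint): Cover hinge (rad): 0 shut and level, grows as the front edge rises; starts 0.65 to 0.95. A light spring (under 1 N at the front edge) lifts it again unless it has snapped into the detent, which happens in the last 0.1 rad and takes about 5 to 12 N on the pad; then it stays within 0.02 of 0.
- cover_hinge (a point): Middle of the cover's hinge line, which runs along F's y; at F (60, 70, 49). The yellow cover is a flat plate 6 mm thick and 68 mm wide that reaches 115 mm from here toward the robot's side.
- cover_pad (a point): Centre of the ribbed black rubber pad (30 x 46 mm) on the cover's upper face, where to press: 85 mm from the hinge, 5 mm above the plate's middle plane; when shut at F (-25, 70, 54).
- detent (a point): Head of the steel spring pawl, 16 mm wide in y, in front of the nest at F (-60, 70, 55), its top at z = 60. The cover's front edge pushes it back and snaps under it.
- catch (a joint): Catch hinge (rad): 0 on guard, 1.9 fully flipped; starts 0 to 0.1. On guard, a red bar 10 mm thick reaches 82 mm from the shaft along +y close in front of the lever stem and blocks the lever after about 0.06 rad. As the value grows the tab swings over to -y and down, the bar up off the lever. Light friction (1 to 2 N at the tab) keeps it where it is left. Flipped clear: beyond 1.3.
- catch_shaft (a point): Front end of the catch's shaft, the 10 mm rod it turns about: at F (-55, -115, 82), running along F's x from here to x = -5. A blue post carries it at x = -40 to -16, 18 mm wide in y, top at z = 92.
- catch_tab (a point): Centre of the rounded head (16 mm diameter, 16 mm long in x) of the red tab that stands on the shaft's front end, 42 mm from its axis. On guard at F (-55, -115, 124), fully flipped near F (-55, -155, 68). Below the head the tab is 8 x 12 mm.
- lever (a joint): Lever hinge (rad): 0 at rest, leaning 0.25 rad away from the robot's side; 0.8 at its stop, leaning 0.55 rad toward the robot's side. Turns about a line along F's y through F (-5, -50, 32). A spring returns it to 0 when let go: about 3 N at the knob at rest, 9 N at the stop.
- lever_knob (a point): Centre of the lever's black round knob: 32 mm diameter, 38 mm high, 120 mm from the pivot, on a 10 mm steel stem. At rest at F (25, -50, 148), at the stop F (-68, -50, 134). Gripped from above across F's y it can turn between the fingers as the lever swings.
- tape_roll: Brown tape roll lying flat left of the fixture, 70 mm diameter, 19 mm high; origin at its underside. Bystander.
- marker_red: White marker pen with a red cap lying left of the fixture, 15 x 135 x 15 mm; origin at its underside. Bystander.
- relay_grey: Loose white and grey relay module right of the fixture, 46 x 72 x 32 mm; origin at its underside. Bystander.
- setting_plug: Brass plug with a black cap standing upright right of the fixture, 22 mm diameter, 47 mm high; origin at its underside. Bystander.
- card_pack: Pack of yellow cards with a paper band right of the fixture, 62 x 92 x 26 mm; origin at its underside. Bystander.
- grease_tin: Flat tin with a green lid at the left, 70 mm diameter, 28 mm high; origin at its underside. Bystander.

How it is judged:
By the outcome, as a careful person would: the job done as asked, in the order asked, and still so for the second after the job is handed in, while the arm keeps its last pose, push and grip.
It also fails if it takes over 48 s, if anything falls off the work surface, if the arm or the gripper's body presses on something with over 40 N, if the wrist force passes 120 N, or if a joint passes its speed limit or range.

## Robot

A 6-joint arm with a two-finger parallel gripper is mounted at the origin on a cart in front of the work surface, level with it; the furniture and walls round the work are solid. World frame = base frame: x ahead of the robot, y to its left, z up, the work surface at z = 0. Lengths are in m, angles in degrees, forces in N, time in s.
With the tool pointing down it reaches from about 0.4 to 0.825 m from the base axis. Payload 7 kg.
Tool frame: the origin (TCP) lies on the centre line of the jaws, within the pads' length; the fingertips stand 14 mm ahead of it and the grasp point (between the pads) lies 5 mm behind it; z points along the fingers, y is the line along which they close (so a half turn about z gives the same grasp; the last joint's range is limited). The gripper opens to 88 mm and grips with 3 to 60 N. Pads are 19 mm wide; open, the fingers measure 130 mm over their backs; the gripper's body (78 mm by 193 mm) begins 47 mm behind the grasp point.
Start: joints at [82.34, 20.546, 0.682, 0, -70.136, -16.507], TCP at [0.276, 0.616, 0.241] pointing down, gripper open.
Joint ranges: [-176.03, 176.03], [-82.01, 121.73], [-58.28, 71.71], [-173.87, 95.51], [-174.79, -0.11], [-173.66, 173.66]. Speed limits (degrees/s): [136.94, 136.94, 172.46, 180, 180, 180].

## Interface

Orientations are given as [roll, pitch, yaw] about the fixed x, y, z axes, in that order (R = Rz(yaw) Ry(pitch) Rx(roll)).
In Python, from plant import r gives the robot as it stands.
- The arm moves only by the tool send_rows, never from a script. Its argument "steps" is a list of rows, each an object with "dp": the shift along the tool's x, y, z in mm, a list of three; "roll": the turn about the tool's z in rad; "jaw": the opening in per cent of the stroke, from 0 (shut) to 100 (fully open). In form: [{"dp": [tx, ty, tz], "roll": roll, "jaw": jaw}, ...]. A call has 1 to 5 rows; each row is the pose to reach, as a shift and turn from the pose commanded when the call began, along the tool's axes at that moment; what a row does not reach only later rows make up. A row lasts 1/8 s, in which the tool goes at most 62.5 mm and 10.7 degrees, less where a joint would pass 70% of its speed; a pose out of reach is approached as far as the arm can. A call with a gripper value outside its range is refused whole. The fingers move at their own pace and stop on an object; "newtons" is the grip in N (left out, the last holds). Time passes only in rows, so rows that repeat a pose let the fingers close. It gives the time, the measured TCP pose, the force, the opening and the grip force at its end, in the units of the state.
- r.get_state(): the state, without advancing time (a new reading comes with each control period).
- r.capture(name): name is "scene" or "top" or "wrist"; returns a dict with "image" (420x560x3 uint8, blue, green, red), "K" (3x3 intrinsics, pixels), "rvec" (rotation vector, rad) and "tvec" (3), from world to camera coordinates, as OpenCV has them. Camera axes: x right, y down, z forward; pixel columns grow to the right and rows downward; lengths in m; the calibration is good to about 2 mm. A picture is of the moment at which its call begins. There is no depth.
- r.close_job(): hands the job in; it is judged then, once.
The state is a dict: "time_s": time; "joints": joint angles; "qd": joint speeds; "joint_torque": joint torques, N m; "tcp_pos": TCP position; "eef_rot": TCP orientation; "contact_force": force on the tool from outside, world axes, zero at the start; "moment": the same for the moment, N m; "gripper_width": finger opening in m; "gripper_force": force on a finger pad.
Only numpy, scipy, OpenCV 4.12 (cv2) and the standard library are available. Lean on these libraries where they do the work, as an engineer would, in place of code of your own. Each camera call takes 0.05 s, during which the arm holds its last target. There are 200 camera calls.

## Working session

There is one attempt and no reset: what is moved stays moved. The work goes in short steps, Python scripts to look and compute and a tool call to move; the robot and the scene stay as the last step left them, time stands still between calls to the robot, and variables do not carry over. Pictures are saved under pics/ and viewed, at most 10 in all, crops included, and the job is handed in when it is done.

Besides the shell and the picture viewer there is one more tool, called after "Request:" in YAML: its name, and indented under it one key for each argument. send_rows: Moves the arm, as the interface text tells. Its arguments: {"type":"object","properties":{"steps":{"type":"array","items":{"type":"object","properties":{"dp":{"type":"array","items":{"type":"number"}},"roll":{"type":"number"},"jaw":{"type":"number"}}}},"newtons":{"type":"number"}},"required":["steps"]}

```bash
ls; mkdir -p pics; python3 - <<'E'
from plant import r
import cv2,pickle
d={}
for n in("scene","top"):
    c=r.capture(n);d[n]=c;cv2.imwrite(f"pics/{n}0.png",c["image"]);print(n,c["K"],c["rvec"],c["tvec"])
pickle.dump(d,open("d.pkl","wb"))
print(r.get_state())
E
```

```text
pics
scene [[413.00827569   0.         283.34672517]
 [  0.         413.00827569 207.81642796]
 [  0.           0.           1.        ]] [ 2.17266059 -0.72661012  0.36530096] [-0.34601596  0.36572102  0.8937863 ]
top [[426.03347145   0.         271.8752294 ]
 [  0.         426.03347145 205.80197802]
 [  0.           0.           1.        ]] [ 2.15706098 -2.09960462  0.21575992] [0.13092674 0.55565231 1.51104468]
{'time_s': 0.1, 'joints': array([ 8.23392291e+01,  2.05863154e+01,  6.39635611e-01, -1.72818806e-02,
       -7.01361330e+01, -1.65043580e+01]), 'qd': array([ 0.00931314, -0.02142326,  0.18241492,  0.03316948, -0.00193472,
        0.06584755]), 'joint_torque': array([-9.53299823e-04, -5.84162629e+01,  2.93749630e+01,  7.01538831e+00,
        1.01461881e-02, -4.21699770e-05]), 'tcp_pos': array([0.27620601, 0.61544909, 0.23973391]), 'eef_rot': array([ 1.79915983e+02, -7.95055484e-03, -2.41710070e+01]), 'contact_force': array([ 0.29680506, -0.2677551 , -0.64382444]), 'moment': array([-0.03812758, -0.03452384,  0.01006303]), 'gripper_force': 0.0, 'gripper_width': 0.08765396388096301}
```

View pics/scene0.png

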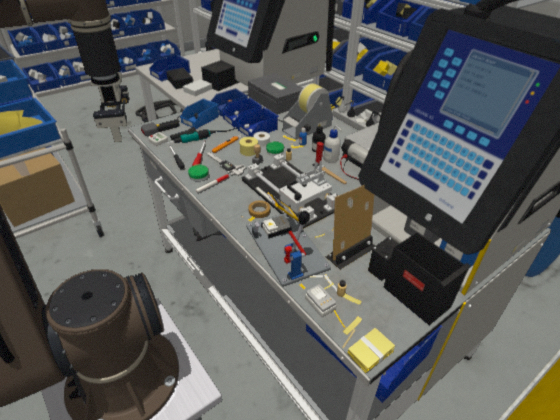

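View pics/top0.png

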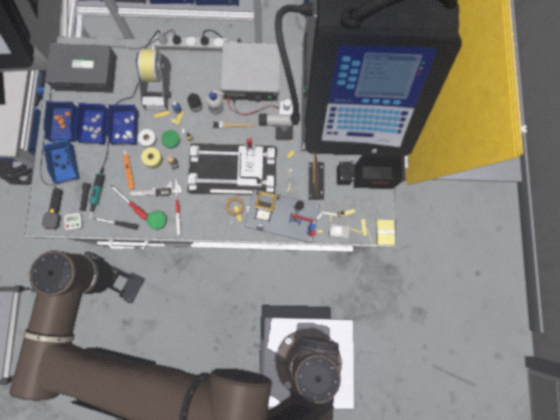

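The scene view shows the fixture near (285,245) and the top view shows it near (283,217). A brown perforated board stands behind it. I'll zoom in on both.

```bash
python3 - <<'E'
import cv2,pickle,numpy as np
d=pickle.load(open("d.pkl","rb"))
a=cv2.resize(d["top"]["image"][180:250,220:345],None,fx=6,fy=6,interpolation=cv2.INTER_CUBIC)[:,:780]
cv2.imwrite("pics/topc.png",a)
b=cv2.resize(d["scene"]["image"][190:310,230:380],None,fx=5,fy=5,interpolation=cv2.INTER_CUBIC)
cv2.imwrite("pics/scenec.png",b)
E
```

```text
(no output)
```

View pics/topc.png

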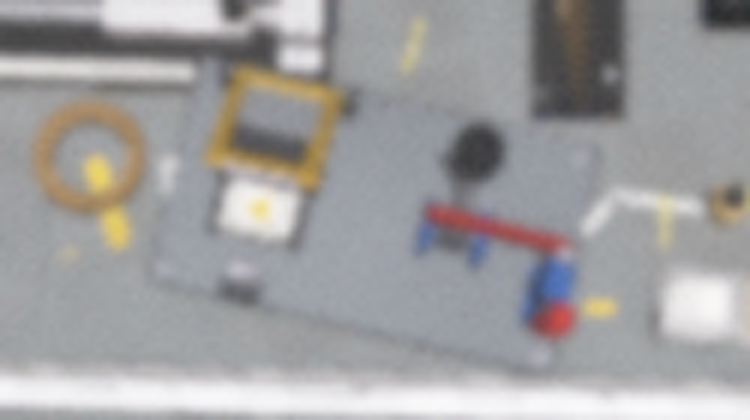

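View pics/scenec.png

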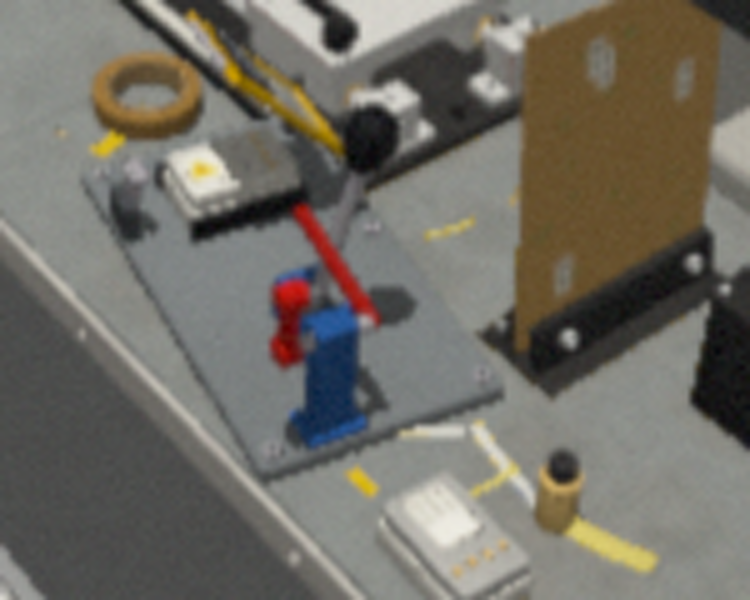

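The top crop shows these, in crop pixels: knob (475,152), tab head (553,320), pawl (238,272) and plate corners (152,280), (548,370), (600,147). In the scene crop the knob is at (370,138), the tab head at (291,297) and the corners at (82,182), (265,478), (503,392). Next I'll fit the fixture's x, y and yaw from these points.

```bash
cat > h.py <<'E'
import cv2,numpy as np,pickle
def proj(c,P):return cv2.projectPoints(np.asarray(P,float).reshape(-1,3),c["rvec"],c["tvec"],c["K"],None)[0].reshape(-1,2)
def F2W(p,F):
    x,y,t=p;F=np.asarray(F,float).reshape(-1,3)/1000;c,s=np.cos(t),np.sin(t)
    return np.c_[x+c*F[:,0]-s*F[:,1],y+s*F[:,0]+c*F[:,1],F[:,2]]
def ray(c,uv,z):
    R=cv2.Rodrigues(c["rvec"])[0];o=-R.T@c["tvec"].ravel()
    v=R.T@np.linalg.inv(c["K"])@[uv[0],uv[1],1];return o+v*(z-o[2])/v[2]
E
python3 - <<'E'
from h import *
from scipy.optimize import least_squares
d=pickle.load(open("d.pkl","rb"));T,S=d["top"],d["scene"]
top=[((-75,130,12),(152,280)),((-75,-130,12),(548,370)),((75,-130,12),(600,147)),((25,-50,148),(475,152)),((-55,-115,124),(553,320))]
sc=[((25,-50,148),(370,138)),((-55,-115,124),(291,297)),((-75,130,12),(82,182)),((-75,-130,6),(265,478)),((75,-130,6),(503,392))]
A=[(T,f,(u/6+220-.42,v/6+180-.42)) for f,(u,v) in top]+[(S,f,(u/5+230-.4,v/5+190-.4)) for f,(u,v) in sc]
res=lambda p:np.concatenate([(proj(c,F2W(p,f))[0]-uv) for c,f,uv in A])
s=least_squares(res,[.6,0,0],loss='soft_l1');print(s.x,np.degrees(s.x[2]));print(res(s.x).reshape(-1,2).round(1))
p=s.x;np.save("p.npy",p)
for th in(.65,.75,.85,.95):
    L=[(60-115*np.cos(th),y,49+115*np.sin(th)) for y in(104,36)]
    print(th,((proj(T,F2W(p,L))-[219.6,179.6])*6).round(),((proj(S,F2W(p,L))-[229.6,189.6])*5).round())
for n,f in dict(pad=(-25,70,54),tab=(-55,-115,124),knob=(25,-50,148),stop=(-68,-50,134)).items():print(n,F2W(p,f).round(4))
print(ray(T,(475/6+219.6,152/6+179.6),.148))
E
```

```text
[ 0.52508381  0.10431426 -0.20496157] -11.743433007505613
[[-0.8  0.2]
 [ 1.3  1.3]
 [ 1.1 -0.2]
 [ 1.2 -0. ]
 [ 1.  -0.3]
 [ 0.3 -0.9]
 [-0.5 -1.2]
 [-0.8 -2.3]
 [-0.7  0.2]
 [ 0.7 -0.5]]
0.65 [[199. 194.]
 [313. 221.]] [[157.  39.]
 [206. 109.]]
0.75 [[202. 179.]
 [316. 206.]] [[169.  24.]
 [218.  93.]]
0.85 [[205. 163.]
 [320. 190.]] [[182.   9.]
 [232.  78.]]
0.95 [[208. 146.]
 [324. 173.]] [[196.  -4.]
 [247.  64.]]
pad [[0.5149 0.1779 0.054 ]]
tab [[0.4478 0.0029 0.124 ]]
knob [[0.5394 0.0503 0.148 ]]
stop [[0.4483 0.0692 0.134 ]]
[0.53915245 0.05450302 0.148     ]
```

```bash
cat >> h.py <<'E'
def go(s,W,yaw=None):
    from scipy.spatial.transform import Rotation as Ro
    R=Ro.from_euler('xyz',s["eef_rot"],degrees=True).as_matrix()
    dp=R.T@(np.asarray(W)-s["tcp_pos"])*1000
    ro=0 if yaw is None else -np.radians((yaw-s["eef_rot"][2]+180)%360-180)
    return dp.round(1),round(ro,3)
def tipF(p,F,above=14):
    f=np.array(F,float);f[2]+=above;return F2W(p,f)[0]
E
python3 - <<'E'
from h import *
from plant import r
s=r.get_state();print(go(s,[.40,.39,.32],-60),go(s,[.46,.15,.32],-102))
E
```

```text
(array([205.3, 155.1, -80. ]), np.float64(0.625)) (array([358.3, 349.5, -79.7]), np.float64(1.358))
```

Request:
send_rows:
  steps:
    - {"dp": [30,20,-30],"roll": 0.12,"jaw": 0}
    - {"dp": [70,50,-55],"roll": 0.25,"jaw": 0}
    - {"dp": [115,85,-70],"roll": 0.38,"jaw": 0}
    - {"dp": [160,120,-80],"roll": 0.5,"jaw": 0}
    - {"dp": [205,155,-80],"roll": 0.62,"jaw": 0}

```text
time_s: 0.72
tcp_pos: [0.4006, 0.389, 0.3214]
eef_rot: [-179.9, 0.0, -59.9]
contact_force: [0.5, 0.3, 0.5]
gripper_width: 0.0432
gripper_force: 0.0
```

```bash
python3 - <<'E'
from h import *
from plant import r
s=r.get_state();print(s["tcp_pos"],s["eef_rot"],s["joints"],go(s,[.46,.15,.32],-102))
E
```

```text
[0.40058217 0.38898379 0.32135459] [-1.79931028e+02  3.74237952e-02 -5.98941347e+01] [ 6.42541206e+01  7.03055457e+00 -6.75966710e+00  7.97765147e-03
 -7.61316906e+01 -3.41501848e+01] (array([236.5,  68.5,   1.1]), np.float64(0.735))
```

Request:
send_rows:
  steps:
    - {"dp": [50,14,0],"roll": 0.15,"jaw": 0}
    - {"dp": [100,28,0],"roll": 0.3,"jaw": 0}
    - {"dp": [150,43,0],"roll": 0.45,"jaw": 0}
    - {"dp": [200,58,0],"roll": 0.6,"jaw": 0}
    - {"dp": [236,68,0],"roll": 0.735,"jaw": 0}

```text
time_s: 1.35
tcp_pos: [0.4602, 0.1504, 0.3206]
eef_rot: [180.0, 0.0, -102.1]
contact_force: [0.4, 1.0, -0.9]
gripper_width: 0.0006
gripper_force: 0.0
```

```bash
python3 - <<'E'
from h import *
from plant import r
c=r.capture("wrist");s=r.get_state();print(s["tcp_pos"],s["eef_rot"],s["joints"])
cv2.imwrite("pics/w1.png",c["image"]);pickle.dump(c,open("w1.pkl","wb"))
R=cv2.Rodrigues(c["rvec"])[0];print(-R.T@c["tvec"].ravel())
E
```

```text
[0.46045638 0.14785026 0.32058275] [ 1.79990560e+02 -6.09765990e-02 -1.02522874e+02] [ 4.11906923e+01 -4.47127388e-01 -1.49186986e+01  2.94041879e-02
 -7.55831686e+01 -5.37209060e+01]
[0.44349698 0.07683375 0.46450466]
```

View pics/w1.png

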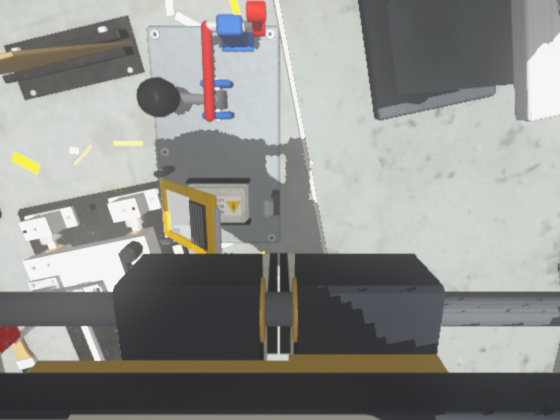

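The wrist view is clear. The knob is at (158,97), the plate corners at (148,27), (279,27) and (280,243), and the pawl at (270,203). The cover's raised front edge runs from (216,195) to (213,255), and the tab head is near (256,12).

```bash
python3 - <<'E'
from h import *
from scipy.optimize import least_squares
d=pickle.load(open("d.pkl","rb"));T,S=d["top"],d["scene"];W=pickle.load(open("w1.pkl","rb"))
im=W["image"].astype(int);b,g,rr=im[...,0],im[...,1],im[...,2]
m=((b+g+rr<150)).astype(np.uint8);m[:, :120]=0;m[:,200:]=0;m[:70]=0;m[130:]=0
n,_,st,ce=cv2.connectedComponentsWithStats(m);k=1+st[1:,4].argmax();print("knob",ce[k],st[k])
m=((rr>150)&(g<70)&(b<80)).astype(np.uint8);m[:,:235]=0;n,_,st,ce=cv2.connectedComponentsWithStats(m);k=1+st[1:,4].argmax();print("tab",ce[k],st[k])
top=[((-75,130,12),(152,280)),((-75,-130,12),(548,370)),((75,-130,12),(600,147)),((25,-50,148),(475,152)),((-55,-115,124),(553,320))]
sc=[((25,-50,148),(370,138)),((-55,-115,124),(291,297)),((-75,130,12),(82,182)),((-75,-130,6),(265,478)),((75,-130,6),(503,392))]
w=[((75,-130,12),(148,27)),((-75,-130,12),(279,27)),((-75,130,12),(280,243)),((25,-50,148),(158,97)),((-60,70,60),(270,203))]
A=[(W,f,uv) for f,uv in w]+[(T,f,(u/6+220-.42,v/6+180-.42)) for f,(u,v) in top]+[(S,f,(u/5+230-.4,v/5+190-.4)) for f,(u,v) in sc]
print(W["K"])
for sel in (A[:5],A):
    res=lambda p:np.concatenate([(proj(c,F2W(p,f))[0]-uv) for c,f,uv in sel])
    s=least_squares(res,[.525,.1,-.2],loss='soft_l1');print(s.x,np.degrees(s.x[2]));print(res(s.x).reshape(-1,2).round(1).tolist())
    p=s.x
    for th in(.75,.85,.95):
        print(th,proj(W,F2W(p,[(60-115*np.cos(th),y,49+115*np.sin(th)) for y in(36,104)])).round().tolist())
    print(proj(W,F2W(p,[(-55,-115,124)])))
    if sel is not A:np.save("p.npy",p)
E
```

```text
Traceback (most recent call last):
ValueError: attempt to get argmax of an empty sequence
```

```bash
python3 - <<'E'
from h import *
from scipy.optimize import least_squares
d=pickle.load(open("d.pkl","rb"));T,S=d["top"],d["scene"];W=pickle.load(open("w1.pkl","rb"))
w=[((75,-130,12),(148,27)),((-75,-130,12),(279,27)),((-75,130,12),(280,243)),((25,-50,148),(158,97)),((-60,70,60),(270,203))]
A=[(W,f,uv) for f,uv in w]
print(W["K"][0])
for sel in (A,A[:3]):
    res=lambda p:np.concatenate([(proj(c,F2W(p,f))[0]-uv) for c,f,uv in sel])
    s=least_squares(res,[.525,.1,-.2],loss='soft_l1');print(s.x,np.degrees(s.x[2]));print(res(s.x).reshape(-1,2).round(1).tolist())
    p=s.x
    for th in(.75,.85,.95):
        print(th,proj(W,F2W(p,[(60-115*np.cos(th),y,49+115*np.sin(th)) for y in(36,104)])).round().tolist())
    print(proj(W,F2W(p,[(-55,-115,124)])))
    if sel is A:np.save("p.npy",p)
E
```

```text
[370.34184983   0.         278.24110476]
[ 0.52292905  0.10449863 -0.20105208] -11.519435632639635
[[-3.7, -1.8], [0.5, -3.3], [1.4, 0.4], [0.6, 0.7], [-1.9, 6.1]]
0.75 [[227.0, 194.0], [231.0, 261.0]]
0.85 [[217.0, 196.0], [221.0, 265.0]]
0.95 [[206.0, 198.0], [210.0, 268.0]]
[[256.10320346  15.27122284]]
[ 0.52374669  0.10664018 -0.20972269] -12.016224954672493
[[-2.8, -0.2], [1.2, -0.4], [0.2, 2.5]]
0.75 [[227.0, 196.0], [229.0, 264.0]]
0.85 [[216.0, 199.0], [220.0, 267.0]]
0.95 [[205.0, 201.0], [209.0, 270.0]]
[[256.93882419  18.91562026]]
```

```bash
python3 - <<'E'
from h import *
from plant import r
p=np.array([.5238,.1052,-.205]);np.save("p.npy",p)
s=r.get_state();print(s["tcp_pos"])
for x,z in((21,150),(21,130),(2.5,111),(-8,94),(-15.5,76),(-18,66),(-19,56)):print(x,z,go(s,tipF(p,(x,70,z)),-101.75))
E
```

```text
[0.46045638 0.14785026 0.32058275]
21 150 (array([-42.5, -91.2, 156.5]), np.float64(-0.013))
21 130 (array([-42.6, -91.2, 176.5]), np.float64(-0.013))
2.5 111 (array([-42.3, -72.7, 195.5]), np.float64(-0.013))
-8 94 (array([-42.2, -62.2, 212.5]), np.float64(-0.013))
-15.5 76 (array([-42.1, -54.7, 230.5]), np.float64(-0.013))
-18 66 (array([-42.1, -52.2, 240.5]), np.float64(-0.013))
-19 56 (array([-42.1, -51.2, 250.5]), np.float64(-0.013))
```

Request:
send_rows:
  steps:
    - {"dp": [-20,-45,30],"roll": -0.01,"jaw": 0}
    - {"dp": [-42,-91,70],"roll": -0.01,"jaw": 0}
    - {"dp": [-42,-91,120],"roll": -0.01,"jaw": 0}
    - {"dp": [-42,-91,156],"roll": -0.01,"jaw": 0}
    - {"dp": [-42,-91,156],"roll": -0.01,"jaw": 0}

```text
time_s: 2.02
tcp_pos: [0.5562, 0.1738, 0.1614]
eef_rot: [179.7, -0.3, -101.3]
contact_force: [0.3, -0.2, 1.1]
gripper_width: 0.0007
gripper_force: 0.0
```

```bash
python3 - <<'E'
from h import *
from plant import r
c=r.capture("wrist");s=r.get_state();cv2.imwrite("pics/w2.png",c["image"]);pickle.dump(c,open("w2.pkl","wb"))
p=np.load("p.npy");print(s["tcp_pos"],s["contact_force"])
for x,z in((21,150),(21,130),(2.5,111),(-8,94),(-15.5,76),(-18,66),(-19,56)):print(x,z,go(s,tipF(p,(x,70,z)),-101.75))
print(proj(c,F2W(p,[(-75,-130,12),(75,-130,12),(25,-50,148),(-55,-115,124),(60-115*.652,36,49+115*.758)])))
E
```

```text
[0.55766578 0.17456391 0.16401647] [0.1988032  0.93597716 0.7775817 ]
21 150 (array([ 4.8, -1.9,  0. ]), np.float64(0.009))
21 130 (array([ 4.8, -1.9, 20. ]), np.float64(0.009))
2.5 111 (array([ 4.6, 16.5, 39.1]), np.float64(0.009))
-8 94 (array([ 4.4, 27. , 56.1]), np.float64(0.009))
-15.5 76 (array([ 4.3, 34.5, 74.1]), np.float64(0.009))
-18 66 (array([ 4.3, 37. , 84.1]), np.float64(0.009))
-19 56 (array([ 4.2, 37.9, 94.1]), np.float64(0.009))
[[ 416.36010448  -91.57607132]
 [ 192.22007952  -94.53475894]
 [ 258.72023792  -29.36715191]
 [ 465.72431975 -195.01760607]
 [ 346.28800708  189.80412872]]
```

View pics/w2.png

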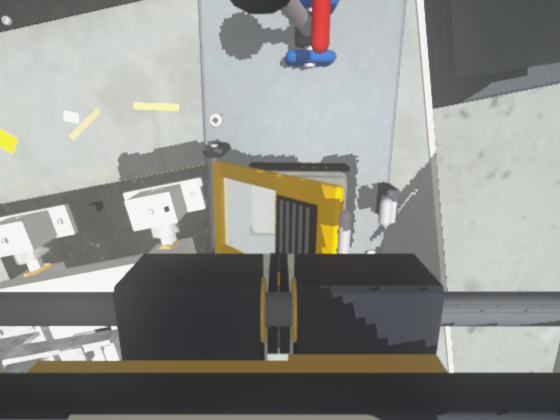

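The cover's corner is at (341,190), against a predicted (346,190), so the pose holds. Now I'll press it.

Request:
send_rows:
  steps:
    - {"dp": [4,-1,20],"roll": 0.01,"jaw": 0}
    - {"dp": [4,16,39],"roll": 0.01,"jaw": 0}
    - {"dp": [4,27,56],"roll": 0.01,"jaw": 0}
    - {"dp": [4,34,72],"roll": 0.01,"jaw": 0}
    - {"dp": [4,37,84],"roll": 0.01,"jaw": 0}

```text
time_s: 2.7
tcp_pos: [0.5218, 0.1792, 0.0823]
eef_rot: [-179.9, 0.1, -101.7]
contact_force: [-0.5, -0.4, 1.1]
gripper_width: 0.0005
gripper_force: 0.4
```

Request:
send_rows:
  steps:
    - {"dp": [0,0,3],"roll": 0,"jaw": 0}
    - {"dp": [0,1,7],"roll": 0,"jaw": 0}
    - {"dp": [0,1,7],"roll": 0,"jaw": 0}

```text
time_s: 3.08
tcp_pos: [0.521, 0.1789, 0.0745]
eef_rot: [-179.9, 0.1, -101.8]
contact_force: [1.0, -0.6, 1.6]
gripper_width: 0.0007
gripper_force: 1.2
```

Request:
send_rows:
  steps:
    - {"dp": [0,0,2],"roll": 0,"jaw": 0}
    - {"dp": [0,0,4],"roll": 0,"jaw": 0}
    - {"dp": [0,0,4],"roll": 0,"jaw": 0}

```text
time_s: 3.45
tcp_pos: [0.52, 0.1784, 0.0695]
eef_rot: [180.0, 0.0, -101.8]
contact_force: [0.1, 0.7, 0.1]
gripper_width: 0.0004
gripper_force: 0.1
```

Request:
send_rows:
  steps:
    - {"dp": [0,0,2],"roll": 0,"jaw": 0}
    - {"dp": [0,0,2],"roll": 0,"jaw": 0}

```text
time_s: 3.7
tcp_pos: [0.52, 0.1784, 0.068]
eef_rot: [-180.0, -0.0, -101.8]
contact_force: [-2.0, -0.6, 7.2]
gripper_width: 0.0003
gripper_force: 3.4
```

Request:
send_rows:
  steps:
    - {"dp": [0,0,2],"roll": 0,"jaw": 0}
    - {"dp": [0,0,2],"roll": 0,"jaw": 0}

```text
time_s: 3.95
tcp_pos: [0.5201, 0.1785, 0.0673]
eef_rot: [-180.0, 0.0, -101.8]
contact_force: [-7.1, -0.8, 19.0]
gripper_width: 0.0003
gripper_force: 9.9
```

Request:
send_rows:
  steps:
    - {"dp": [0,0,2],"roll": 0,"jaw": 0}
    - {"dp": [0,0,2],"roll": 0,"jaw": 0}

```text
time_s: 4.2
tcp_pos: [0.5201, 0.1786, 0.0666]
eef_rot: [-179.9, 0.0, -101.7]
contact_force: [-12.7, -0.5, 33.3]
gripper_width: 0.0006
gripper_force: 16.5
```

That's 33 N against a hard stop. I'll lift off and check.

Request:
send_rows:
  steps:
    - {"dp": [0,0,-20],"roll": 0,"jaw": 0}
    - {"dp": [0,0,-60],"roll": 0,"jaw": 0}
    - {"dp": [20,20,-110],"roll": 0,"jaw": 0}
    - {"dp": [60,50,-150],"roll": 0,"jaw": 0}
    - {"dp": [60,50,-150],"roll": 0,"jaw": 0}

```text
time_s: 4.82
tcp_pos: [0.458, 0.129, 0.2169]
eef_rot: [-179.8, 0.3, -101.8]
contact_force: [0.6, -0.4, -0.1]
gripper_width: 0.0005
gripper_force: 0.0
```

```bash
python3 - <<'E'
from h import *
from plant import r
c=r.capture("wrist");c=r.capture("wrist");s=r.get_state();cv2.imwrite("pics/w3.png",c["image"]);pickle.dump(c,open("w3.pkl","wb"))
p=np.load("p.npy");print(s["tcp_pos"],s["contact_force"],s["eef_rot"])
print(proj(c,F2W(p,[(-75,-130,12),(75,-130,12),(-75,130,12),(25,-50,148),(-55,-115,124),(-55,36,49),(-60,70,60)])).round(1))
E
```

```text
[0.45862693 0.12980898 0.21413732] [ 0.79877711  0.24756408 -0.42246007] [-1.79938910e+02  9.48018764e-02 -1.01818321e+02]
[[284.3  24.9]
 [108.2  25.2]
 [283.5 298.3]
 [108.4 132.9]
 [252.   13.7]
 [261.5 224. ]
 [267.2 264.7]]
```

View pics/w3.png

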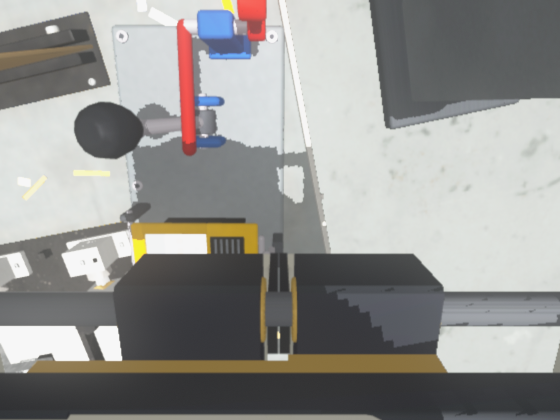

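The cover stays shut with nothing touching it: its front corner is at (258,225), against a predicted (261,224) for shut. The plate corners at (113,26) and (285,26) also match the pose. The catch is next, starting with a rotation.

```bash
python3 - <<'E'
from h import *
from plant import r
p=np.load("p.npy");s=r.get_state()
print(go(s,tipF(p,(-61,-74,200)),-11.75))
E
```

```text
(array([84.8, -7.9,  0. ]), np.float64(-1.572))
```

Request:
send_rows:
  steps:
    - {"dp": [20,-2,0],"roll": -0.18,"jaw": 0}
    - {"dp": [40,-4,0],"roll": -0.36,"jaw": 0}
    - {"dp": [60,-6,0],"roll": -0.54,"jaw": 0}
    - {"dp": [85,-8,0],"roll": -0.72,"jaw": 0}
    - {"dp": [85,-8,0],"roll": -0.9,"jaw": 0}

```text
time_s: 5.55
tcp_pos: [0.4489, 0.044, 0.2119]
eef_rot: [179.8, 0.0, -50.0]
contact_force: [0.1, 0.6, -0.0]
gripper_width: 0.0002
gripper_force: 0.0
```

Request:
send_rows:
  steps:
    - {"dp": [0,0,0],"roll": -0.18,"jaw": 0}
    - {"dp": [0,0,0],"roll": -0.36,"jaw": 0}
    - {"dp": [0,0,0],"roll": -0.54,"jaw": 0}
    - {"dp": [0,0,0],"roll": -0.67,"jaw": 0}
    - {"dp": [0,0,0],"roll": -0.67,"jaw": 0}

```text
time_s: 6.18
tcp_pos: [0.4492, 0.0452, 0.2121]
eef_rot: [179.9, 0.1, -11.9]
contact_force: [-0.8, -0.2, -0.1]
gripper_width: 0.0006
gripper_force: 0.0
```

```bash
python3 - <<'E'
from h import *
from plant import r
p=np.load("p.npy");c=r.capture("wrist");c=r.capture("wrist");s=r.get_state();print(s["tcp_pos"],s["eef_rot"],s["joints"])
cv2.imwrite("pics/w4.png",c["image"])
print(proj(c,F2W(p,[(-75,-130,12),(25,-50,148),(-55,-115,124),(-5,-33,82)])).round(1))
for y,z in((-74,118),(-88,118),(-97,118),(-107.7,116),(-117,110.6),(-124.7,102.5),(-128,93)):print(y,z,go(s,tipF(p,(-61,y,z)),-11.75))
E
```

```text
[0.4491974  0.04513339 0.2125708 ] [ 1.79922259e+02  8.98828391e-02 -1.20214730e+01] [ 3.08746398e+01  3.27937405e-01 -2.85318766e+01 -4.82232949e-03
 -6.12589495e+01  4.71062714e+01]
[[335.7 199.8]
 [230.7  81.2]
 [339.6 212.6]
 [220.  130.7]]
-74 118 (array([-0.1, -0.1, 80.6]), np.float64(-0.005))
-88 118 (array([ 0. , 13.9, 80.6]), np.float64(-0.005))
-97 118 (array([ 0.1, 22.9, 80.6]), np.float64(-0.005))
-107.7 116 (array([ 0.1, 33.6, 82.6]), np.float64(-0.005))
-117 110.6 (array([ 0.2, 42.9, 88. ]), np.float64(-0.005))
-124.7 102.5 (array([ 0.2, 50.6, 96.1]), np.float64(-0.005))
-128 93 (array([  0.2,  53.9, 105.6]), np.float64(-0.005))
```

View pics/w4.png

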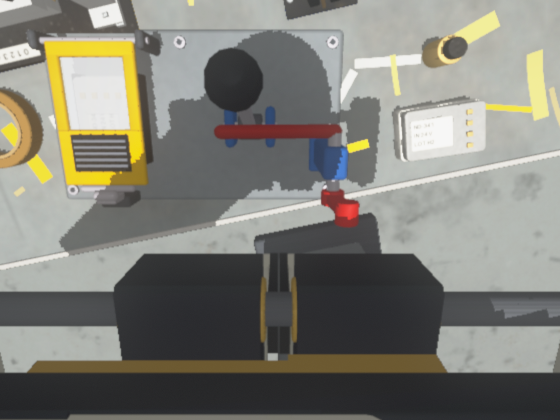

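The tab head is at (346,212) and the knob at (233,80), both within a few pixels of prediction. The cover is latched under the pawl at (110,198). Now I'll go down beside the tab and push it over.

Request:
send_rows:
  steps:
    - {"dp": [0,0,45],"roll": 0,"jaw": 0}
    - {"dp": [0,0,80],"roll": 0,"jaw": 0}
    - {"dp": [0,10,80],"roll": 0,"jaw": 0}
    - {"dp": [0,18,80],"roll": 0,"jaw": 0}
    - {"dp": [0,23,80],"roll": 0,"jaw": 0}

```text
time_s: 6.9
tcp_pos: [0.4452, 0.0223, 0.135]
eef_rot: [-179.9, -0.1, -11.9]
contact_force: [-1.0, 1.6, 1.1]
gripper_width: 0.0005
gripper_force: 0.6
```

Request:
send_rows:
  steps:
    - {"dp": [0,6,1],"roll": 0,"jaw": 0}
    - {"dp": [0,11,2],"roll": 0,"jaw": 0}
    - {"dp": [0,16,5],"roll": 0,"jaw": 0}
    - {"dp": [0,20,8],"roll": 0,"jaw": 0}
    - {"dp": [0,20,8],"roll": 0,"jaw": 0}

```text
time_s: 7.52
tcp_pos: [0.4399, 0.0025, 0.1251]
eef_rot: [180.0, 0.1, -11.9]
contact_force: [0.5, 0.4, 0.1]
gripper_width: 0.0005
gripper_force: 0.0
```

Request:
send_rows:
  steps:
    - {"dp": [0,4,4],"roll": 0,"jaw": 0}
    - {"dp": [0,8,8],"roll": 0,"jaw": 0}
    - {"dp": [0,10,12],"roll": 0,"jaw": 0}
    - {"dp": [0,12,15],"roll": 0,"jaw": 0}
    - {"dp": [0,12,15],"roll": 0,"jaw": 0}

```text
time_s: 8.15
tcp_pos: [0.4376, -0.009, 0.1102]
eef_rot: [180.0, 0.0, -11.9]
contact_force: [0.1, 0.5, -0.5]
gripper_width: 0.0006
gripper_force: 0.0
```

```bash
python3 - <<'E'
from h import *
from plant import r
s=r.get_state();c=r.capture("wrist");a=c["image"][60:270,180:480]
d=r.capture("scene");b=cv2.resize(d["image"][190:310,230:380],(480,384),interpolation=cv2.INTER_CUBIC)
cv2.imwrite("pics/w5.png",np.hstack([cv2.copyMakeBorder(a,0,174,0,0,0),b]));print(s["tcp_pos"],s["contact_force"])
E
```

```text
[ 0.43758295 -0.00897083  0.11019477] [ 0.08514055  0.5381816  -0.47764423]
```

View pics/w5.png

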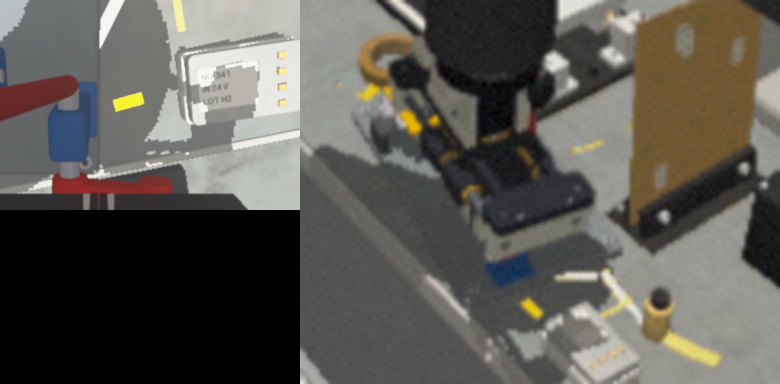

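The tab now leans well toward -y, with its head near wrist pixel (335,245), and the bar is lifted. I'll finish by pressing it down from above.

Request:
send_rows:
  steps:
    - {"dp": [0,0,-15],"roll": 0,"jaw": 0}
    - {"dp": [0,0,-30],"roll": 0,"jaw": 0}
    - {"dp": [0,26,-30],"roll": 0,"jaw": 0}
    - {"dp": [0,26,-15],"roll": 0,"jaw": 0}
    - {"dp": [0,26,-5],"roll": 0,"jaw": 0}

```text
time_s: 8.88
tcp_pos: [0.4323, -0.0344, 0.1152]
eef_rot: [-180.0, 0.0, -11.9]
contact_force: [-0.4, -1.1, 1.4]
gripper_width: 0.0006
gripper_force: 0.6
```

Request:
send_rows:
  steps:
    - {"dp": [0,0,6],"roll": 0,"jaw": 0}
    - {"dp": [0,0,12],"roll": 0,"jaw": 0}
    - {"dp": [0,0,18],"roll": 0,"jaw": 0}
    - {"dp": [0,0,18],"roll": 0,"jaw": 0}

```text
time_s: 9.38
tcp_pos: [0.4324, -0.0341, 0.0972]
eef_rot: [180.0, 0.0, -11.8]
contact_force: [0.5, 1.0, 0.1]
gripper_width: 0.0002
gripper_force: 0.0
```

Request:
send_rows:
  steps:
    - {"dp": [0,0,-40],"roll": 0,"jaw": 0}
    - {"dp": [0,0,-90],"roll": 0,"jaw": 0}
    - {"dp": [-10,-40,-130],"roll": 0,"jaw": 50}
    - {"dp": [-10,-60,-130],"roll": 0,"jaw": 90}
    - {"dp": [-10,-60,-130],"roll": 0,"jaw": 90}

```text
time_s: 10.0
tcp_pos: [0.4353, 0.0277, 0.2282]
eef_rot: [-179.9, -0.1, -11.7]
contact_force: [-0.6, -0.6, -0.4]
gripper_width: 0.0248
gripper_force: 0.0
```

```bash
python3 - <<'E'
from h import *
from plant import r
p=np.load("p.npy");c=r.capture("wrist");c=r.capture("wrist");s=r.get_state();print(s["tcp_pos"],s["eef_rot"],s["gripper_width"])
cv2.imwrite("pics/w6.png",c["image"])
for f in(1.3,1.5,1.7,1.9):print(f,proj(c,F2W(p,[(-55,-115-42*np.sin(f),82+42*np.cos(f)),(-5,-115+82*np.cos(f),82+82*np.sin(f))])).round())
print(proj(c,F2W(p,[(25,-50,148)])))
for x,z in((25,215),(25,148),(15,151)):print(x,z,go(s,tipF(p,(x,-50,z),-5),-11.75))
E
```

```text
[0.43466813 0.02641477 0.22727419] [ 1.79981010e+02  3.72098332e-02 -1.18144073e+01] 0.03276503106656038
1.3 [[357. 183.]
 [274. 119.]]
1.5 [[356. 181.]
 [303. 119.]]
1.7 [[354. 179.]
 [333. 119.]]
1.9 [[350. 177.]
 [361. 119.]]
[[197.38418548  63.61362523]]
25 215 (array([ 96.2, -45.4,  17.2]), np.float64(-0.001))
25 148 (array([ 96.2, -45.4,  84.2]), np.float64(-0.001))
15 151 (array([ 86.2, -45.4,  81.2]), np.float64(-0.001))
```

View pics/w6.png

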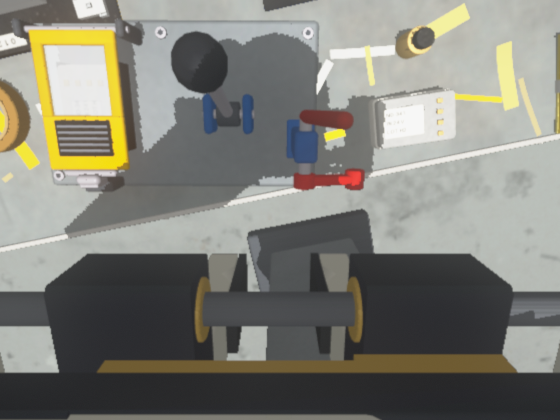

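The catch is flipped to about 1.8 rad: the bar end is at (345,119) and the tab head at (355,179). The knob is at (200,62) and the cover is still shut. Next I'll move over the knob and grip it.

Request:
send_rows:
  steps:
    - {"dp": [45,-20,0],"roll": 0,"jaw": 70}
    - {"dp": [96,-43,0],"roll": 0,"jaw": 70}
    - {"dp": [96,-43,0],"roll": 0,"jaw": 70}
    - {"dp": [96,-43,40],"roll": 0,"jaw": 70}
    - {"dp": [96,-43,60],"roll": 0,"jaw": 70}

```text
time_s: 10.72
tcp_pos: [0.5361, 0.0476, 0.1651]
eef_rot: [179.9, 0.2, -11.9]
contact_force: [-0.5, 0.3, -0.5]
gripper_width: 0.0611
gripper_force: 0.0
```

Request:
send_rows:
  steps:
    - {"dp": [0,0,12],"roll": 0,"jaw": 70}
    - {"dp": [0,0,23],"roll": 0,"jaw": 70}
    - {"dp": [0,0,23],"roll": 0,"jaw": 30}
    - {"dp": [0,0,23],"roll": 0,"jaw": 20}
    - {"dp": [0,0,23],"roll": 0,"jaw": 20}
  newtons: 25

```text
time_s: 11.35
tcp_pos: [0.5382, 0.0491, 0.1453]
eef_rot: [-180.0, -0.1, -11.8]
contact_force: [0.4, -0.4, -0.3]
gripper_width: 0.0369
gripper_force: 0.0
```

Request:
send_rows:
  steps:
    - {"dp": [0,0,0],"roll": 0,"jaw": 10}
    - {"dp": [0,0,0],"roll": 0,"jaw": 10}
    - {"dp": [0,0,0],"roll": 0,"jaw": 10}
  newtons: 25

```text
time_s: 11.72
tcp_pos: [0.5386, 0.0504, 0.1452]
eef_rot: [-179.9, -0.1, -11.8]
contact_force: [-1.1, 6.4, 0.8]
gripper_width: 0.03
gripper_force: 25.0
```

Request:
send_rows:
  steps:
    - {"dp": [-9,1,-2],"roll": 0,"jaw": 10}
    - {"dp": [-18,1,-3],"roll": 0,"jaw": 10}
    - {"dp": [-27,1,-3.5],"roll": 0,"jaw": 10}
    - {"dp": [-36,1,-3.5],"roll": 0,"jaw": 10}
    - {"dp": [-45,1,-2.5],"roll": 0,"jaw": 10}
  newtons: 30

```text
time_s: 12.35
tcp_pos: [0.4966, 0.0593, 0.1485]
eef_rot: [-179.7, -0.4, -11.8]
contact_force: [8.3, 3.9, -2.0]
gripper_width: 0.0299
gripper_force: 30.0
```

Request:
send_rows:
  steps:
    - {"dp": [-9,0,1.5],"roll": 0,"jaw": 10}
    - {"dp": [-18,0,4],"roll": 0,"jaw": 10}
    - {"dp": [-26,0,6],"roll": 0,"jaw": 10}
    - {"dp": [-34,0,9],"roll": 0,"jaw": 10}
    - {"dp": [-40,0,12],"roll": 0,"jaw": 10}
  newtons: 30

```text
time_s: 12.98
tcp_pos: [0.4585, 0.0675, 0.1376]
eef_rot: [-179.7, -0.5, -11.7]
contact_force: [7.5, 1.4, 6.9]
gripper_width: 0.0299
gripper_force: 30.0
```

Request:
send_rows:
  steps:
    - {"dp": [-4,0,2.5],"roll": 0,"jaw": 10}
    - {"dp": [-7,0,4.5],"roll": 0,"jaw": 10}
    - {"dp": [-10,0,6],"roll": 0,"jaw": 10}
    - {"dp": [-10,0,6],"roll": 0,"jaw": 10}
  newtons: 35

```text
time_s: 13.48
tcp_pos: [0.4487, 0.0695, 0.1321]
eef_rot: [-179.7, -0.5, -11.7]
contact_force: [4.8, 2.0, 11.9]
gripper_width: 0.0293
gripper_force: 35.0
```

```bash
cat > q.py <<'E'
from h import *
from plant import r
p=np.load("p.npy");s=r.get_state();g=s["tcp_pos"]+[0,0,.005];d=g[:2]-p[:2];c,n=np.cos(p[2]),np.sin(p[2])
x,y,z=c*d[0]+n*d[1],-n*d[0]+c*d[1],g[2]
print("F",x*1e3,y*1e3,z*1e3,"alpha",np.arctan2(x+.005,z-.032),s["contact_force"],np.hypot(x+.005,z-.032))
E
python3 q.py
```

```text
F -66.27769144135644 -50.20745621902092 137.08484558285338 alpha -0.5279196391563252 [ 4.79463782  1.9716096  11.91311321] 0.12164612710462355
```

Request:
send_rows:
  steps:
    - {"dp": [-3,0,1.5],"roll": 0,"jaw": 10}
    - {"dp": [-3,0,1.5],"roll": 0,"jaw": 10}

```text
time_s: 13.72
tcp_pos: [0.4467, 0.07, 0.1309]
eef_rot: [-179.7, -0.5, -11.7]
contact_force: [8.2, -0.5, 9.9]
gripper_width: 0.0292
gripper_force: 35.0
```

```bash
python3 q.py
```

```text
F -68.30611224686112 -50.13572281877388 135.92375671244412 alpha -0.547126999548929 [ 8.15793294 -0.52842509  9.90887911] 0.12168734961794282
```

Request:
send_rows:
  steps:
    - {"dp": [-3,0,1.5],"roll": 0,"jaw": 10}
    - {"dp": [-3,0,1.5],"roll": 0,"jaw": 10}

```text
time_s: 13.98
tcp_pos: [0.4461, 0.0703, 0.1306]
eef_rot: [-179.7, -0.8, -11.6]
contact_force: [16.5, -9.9, 10.7]
gripper_width: 0.0296
gripper_force: 35.0
```

```bash
python3 q.py
```

```text
F -68.93631072841256 -49.9286273864102 135.6109255208523 alpha -0.5528843164591666 [16.46016141 -9.90371977 10.68182769] 0.12175005427862333
```

Request:
send_rows:
  steps:
    - {"dp": [0,0,0],"roll": 0,"jaw": 10}
    - {"dp": [0,0,0],"roll": 0,"jaw": 10}
    - {"dp": [0,0,0],"roll": 0,"jaw": 10}
    - {"dp": [0,0,0],"roll": 0,"jaw": 10}
    - {"dp": [0,0,0],"roll": 0,"jaw": 10}
  newtons: 40

```text
time_s: 14.6
tcp_pos: [0.4462, 0.0703, 0.1306]
eef_rot: [-179.7, -0.8, -11.6]
contact_force: [17.3, -9.5, 12.1]
gripper_width: 0.0295
gripper_force: 40.0
```

```bash
python3 q.py; python3 - <<'E'
from h import *
from plant import r
# shut-cover check: frame yellow at predicted shut edge points (side views)
p=np.load("p.npy");P=[(-50,70,52),(-10,40,52),(-10,100,52),(55,70,52)]
for n in("wrist","top"):
    c=r.capture(n);h=cv2.cvtColor(c["image"],cv2.COLOR_BGR2HSV)
    for u,v in proj(c,F2W(p,P)).round().astype(int):
        if 0<=u<560 and 0<=v<420:print(n,u,v,h[v,u])
E
```

```text
F -68.88840022126672 -49.92892671732878 135.6218335994556 alpha -0.5525023301216138 [17.27164906 -9.51418466 12.09035673] 0.12173418616537436
wrist 85 198 [ 25 215 235]
wrist 126 133 [ 21 181 159]
wrist 25 132 [ 26 218 243]
wrist 59 11 [ 26 199 244]
top 261 222 [ 20 136 176]
top 272 214 [132  13  95]
top 256 210 [ 22 148 225]
top 268 195 [ 22 136 235]
```

The lever is steady at its stop, and the cover shows yellow where a shut cover should be.

```bash
python3 -c "
from plant import r
print(r.close_job())"
```

```text
the job is handed in; nothing more can be done
None
```

I handed the job in at about 15 s: the cover is latched shut, the catch is flipped to about 1.8 rad, and the gripper is holding the lever at its stop; I touched none of the loose things, and no verdict came back.

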